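Set the length gauge: slide the locked carriage home to its end stop

ROBOT

A 6-joint arm with a two-finger parallel gripper is mounted at the origin on the work surface. World frame = base frame: x ahead of the robot, y to its left, z up, the work surface at z = 0. Lengths are in m, angles in rad, forces in N, time in s.
With the tool pointing down it reaches from about 0.3 to 0.875 m from the base axis. Payload 4.2 kg.
Tool frame: the origin (TCP) lies at the very end of the fingers, on their centre line; the grasp point (between the pads) lies robot.grip_point_offset behind it (robot.grip_point_offset is the distance from the TCP to the grasp point, in m); z points along the fingers, y is the line along which they close (so a half turn about z gives the same grasp; the last joint's range is limited). The gripper opens to 85 mm and grips with 20 to 120 N. Pads are 22 mm wide; open, the fingers measure 114 mm over their backs; the gripper's body (76 mm by 85 mm) begins 54 mm behind the grasp point. The pads swing forward as they close: fully open they stand 13 mm farther back than shut.
Start: joints at [1.216, 0.32, 1.565, -0, 1.257, -0.02], TCP at [0.189, 0.543, 0.231] pointing down, gripper open.
Joint ranges: [-3.11, 3.11], [-0.84, 2.01], [0.21, 2.61], [-1.34, 4.49], [0.05, 2.63], [-2.56, 2.56]. Speed limits (rad/s): [2.57, 2.57, 3.14, 3.14, 3.14, 3.14].

INTERFACE

Orientations are given as a unit quaternion [x, y, z, w].
In Python, from plant import robot gives the robot as it stands. The module is installed in compiled form; this text tells all that it offers.
- The arm moves only by the tool jog_arm, never from a script. Its argument "rows" is a list that holds one entry, the list of rows, each a list of 7 numbers: the shift along the tool's x, y, z in cm, then the turn, a rotation vector about the tool's x, y, z in rad, then the gripper command: -1 is fully open, 1 is shut, values between are in proportion. In form: [[[x, y, z, ax, ay, az, fingers], ...]]. A call has 1 to 12 rows; each row is the pose to reach, as a shift and turn from the pose commanded when the call began, along the tool's axes at that moment; what a row does not reach only later rows make up. A row lasts 1/10 s, in which the tool goes at most 50 mm and 8.59 degrees, less where a joint would pass 70% of its speed; a pose out of reach is approached as far as the arm can. A call with a gripper value outside its range is refused whole. The fingers move at their own pace and stop on an object; "newtons" is the grip in N (left out, the last holds). Time passes only in rows, so rows that repeat a pose let the fingers close. It gives the time, the measured TCP pose, the force, the opening and the grip force at its end, in the units of the state.
- robot.state(): the state, without advancing time (a new reading comes with each control period).
- robot.snapshot(name): name is "scene" or "top" or "wrist"; returns the picture (400x640x3 uint8, red, green, blue); there is no depth.
- robot.camera_model(name): a dict with "fx", "fy", "cx", "cy" (pixels), "k1" (the pictures are not rectified: a ray, as slopes to the right and down, at radius r is drawn at 1 + k1 r^2 times it, then the intrinsics apply), "T" (4x4, takes a point from camera to world coordinates); the wrist camera has in their place "T_tool_cam" (4x4, takes a point from camera to tool coordinates, whose origin is the TCP and whose axes are the flange's). Camera axes: x right, y up, looking along -z (the intrinsics and any distortion apply to the point x, -y, -z); pixel columns grow to the right and rows downward; lengths in m; the calibration is good to about 2 mm. A picture is of the moment at which its call begins: read the wrist's pose just before it. camera_model takes no time and is no camera call.
- robot.sign_off(): hands the job in; it is judged then, once.
The state is a dict: "clock": time; "joints": joint angles; "qvel": joint speeds; "tau": joint torques, N m; "eef_pos": TCP position; "eef_rot": TCP orientation; "ft_force": force on the tool from outside, world axes, zero at the start; "moment": the same for the moment, N m; "width": finger opening in m; "finger_force": force on a finger pad.
Only numpy, scipy, OpenCV 4.12 (cv2) and the standard library are available. Lean on these libraries where they do the work, as an engineer would, in place of code of your own. Each camera call takes 0.05 s, during which the arm holds its last target. There are 200 camera calls.

TASK

On the length gauge lying on the bench, press the red lock button on top of the blue carriage with a fingertip and, keeping it held down all the way, push the carriage along the rail until it rests fully against the yellow end stop. Only then let the button come up so that the carriage locks there, and move clear. Do not force the carriage along while its lock is on, do not pick anything up, and leave the other things on the bench where they are.

Things in the scene. Friction and masses are not known exactly. Their poses are not given: they have to be found in the camera images.
- rail: The length gauge's fixed aluminium rail, 420 x 64 mm and 24 mm high, bolted to the bench, black end caps. Origin: centre of its underside, on the bench. Its x axis runs along the rail, from the carriage towards the yellow end stop; y lies level across it; z is up.
- carriage (a joint): Travel in m of the blue carriage along the rail's +x; at 0 the carriage's middle lies 140 mm from the rail's middle, on its -x side; it starts between 0 and 0.05. It slides with about 2 N of friction while the lock button is pressed; with the button up a brake locks it at any place (it takes some 30 N to drag it, which is not allowed).
- carriage_nose (a point): Middle of the carriage's front face, the face that meets the end stop, 43 mm above the bench. Axes as the rail's. The carriage is a blue steel block 90 mm long (along the rail), 76 mm wide, its flat top 60 mm above the bench. At its front edge (the end-stop side) stands a blue wall 60 mm wide and 14 mm thick (its back face lies 14 mm behind this point), its top 82 mm above the bench: a fingertip on the button can lean on this wall to push the carriage.
- button_top (a point): Centre of the top face of the red lock button, 42 mm behind the carriage's nose, on the rail's middle line. Axes as the rail's. Button 40 mm long (along the rail) by 42 mm wide, flat top 72 mm above the bench when up, 64 mm when fully down; 8 mm of clear space between it and the wall in front. Sprung: starts down at about 5 N, fully down (then solid) at about 8 N; comes back up, and locks the carriage, when let go.
- lock_button (a joint): How far the lock button is pressed, in m: 0 up (carriage locked), 0.008 fully down. The brake weakens as it goes down and is off from about 0.0035 on; it counts as held down above 0.004.
- stop_face (a point): Middle of the face of the yellow end stop that the carriage's nose meets (same height, on the rail's middle line). Axes as the rail's: x points on, away from the carriage. The stop is fixed on the rail, a yellow block 32 mm long, 80 mm wide, top 64 mm above the bench, with a black screw knob of 26 mm on it, top 76 mm above the bench.
- oil_can: Loose bystander: green can, 56 mm across, 115 mm high, near the rail. Origin: centre of the underside.
- grease_jar: Loose bystander: white jar with yellow lid, 60 mm across, 75 mm high, near the rail. Origin: centre of the underside.
- battery: Loose bystander: black and yellow tool battery, 75 x 60 mm, 58 mm high, near the rail. Origin: centre of the underside.
- wood_offcut: Loose bystander: block of pale wood, 90 x 45 mm, 35 mm high, near the rail. Origin: centre of the underside.
- screwdriver: Loose bystander: screwdriver with red handle, lying on the left of the bench. Origin on its underside.
- hammer: Loose bystander: hammer with wooden handle, lying on the right of the bench. Origin on its underside.
- blue_bottle: Loose bystander: blue bottle, 70 mm across, 190 mm high, at the far left. Origin: centre of the underside.

How it is judged:
On the way, in this order (a step that is already met when the one before it is completed fails the run):
1. the lock button is held down while the carriage is still away from the end stop (value of joint lock_button above 0.004 m and x of carriage_nose in the frame of stop_face below -0.02 m), for 0.1 s.
2. the carriage is against the end stop with the button still held down (x of carriage_nose in the frame of stop_face above -0.004 m and horizontal distance between carriage_nose and stop_face below 0.004 m and value of joint lock_button above 0.004 m), for 0.1 s.
At the end, for the whole second after the job is handed in: The carriage's nose is within 4 mm of the end stop's face, the carriage is at rest and the lock button is up again (pressed less than 1.5 mm), so that it is locked there (x of carriage_nose in the frame of stop_face above -0.004 m and horizontal distance between carriage_nose and stop_face below 0.004 m and value of joint lock_button below 0.0015 m and velocity of joint carriage between -0.005 and 0.005 m/s); the robot touches nothing.
It fails at once if the carriage is dragged along (faster than 20 mm/s) while its lock button is up (value of joint lock_button below 0.002 m and (velocity of joint carriage above 0.02 m/s or velocity of joint carriage below -0.02 m/s)).
It fails at once if a bystander is moved or lifted by more than 25 mm (distance of any of oil_can, grease_jar, battery, wood_offcut, screwdriver, hammer, blue_bottle from where it was at the start of the episode above 0.025 m).
It also fails if it takes over 42 s, if anything falls off the work surface, if the arm or the gripper's body presses on something with over 40 N, if the wrist force passes 120 N, or if a joint passes its speed limit or range.

## Working session

There is one attempt and no reset: what is moved stays moved. The work goes in short steps, Python scripts to look and compute and a tool call to move; the robot and the scene stay as the last step left them, time stands still between calls to the robot, and variables do not carry over. Pictures are saved under pics/ and viewed, at most 10 in all, crops included, and the job is handed in when it is done.

Besides the shell and the picture viewer there is one more tool, called after ">>>" as name(argument=value, ...), one argument or row to a line, values as JSON. jog_arm: Moves the arm, as the interface text tells. Its arguments: {"type":"object","properties":{"rows":{"type":"array"},"newtons":{"type":"number"}},"required":["rows"]}

```bash
mkdir -p pics
python3 - <<'E'
from plant import robot
import cv2
s=robot.state();print(s)
for n in("top","scene"):
    cv2.imwrite(f"pics/{n}0.png",robot.snapshot(n)[:,:,::-1]);print(robot.camera_model(n))
print(robot.camera_model("wrist"),robot.grip_point_offset)
E
```

```text
{'clock': 0.0, 'joints': array([ 1.21600073e+00,  3.20299891e-01,  1.56569302e+00, -5.13094783e-06,
        1.25741600e+00, -1.99898240e-02]), 'qvel': array([ 0.00075842, -0.00156341,  0.00026993, -0.00102063,  0.00078936,
        0.00022287]), 'tau': array([ 1.69656192e-03, -4.15509832e+01, -2.34162229e+01, -2.31452088e-05,
        8.27952783e-03,  3.76078816e-06]), 'eef_pos': array([0.18876193, 0.5426152 , 0.23047225]), 'eef_rot': array([ 1.66621257e-01,  9.86020554e-01, -8.92686168e-04, -1.66785604e-04]), 'ft_force': array([-0.44650869, -0.23054385,  0.60524846]), 'moment': array([-0.00194526, -0.03023152, -0.02575709]), 'finger_force': 0.0, 'width': 0.08501447449639664}
{'fx': 379.17439684387205, 'fy': 379.17439684387205, 'cx': 322.71906350776237, 'cy': 200.80164207321215, 'k1': -0.08140591941265453, 'T': array([[-0.03311464,  0.97474796, -0.22083895,  0.34544724],
       [-0.99944585, -0.03304304,  0.00401948, -0.01542105],
       [-0.00337921,  0.22084968,  0.975302  ,  1.21104862],
       [ 0.        ,  0.        ,  0.        ,  1.        ]])}
{'fx': 393.0991861538621, 'fy': 393.0991861538621, 'cx': 319.20586113577536, 'cy': 203.30092959704803, 'k1': -0.09987060482189442, 'T': array([[-0.50647981, -0.62163138,  0.59753881,  1.23969247],
       [ 0.86221458, -0.37156624,  0.34427394,  0.3771739 ],
       [ 0.00801376,  0.68957447,  0.72417044,  0.86323491],
       [ 0.        ,  0.        ,  0.        ,  1.        ]])}
{'fx': 280.1443745861027, 'fy': 280.1443745861027, 'cx': 321.2373582079147, 'cy': 201.17257833996797, 'k1': -0.02772486699510229, 'T_tool_cam': array([[ 1.04745460e-03,  9.63962015e-01,  2.66037847e-01,
         6.62205847e-02],
       [ 9.99999436e-01, -1.05691681e-03, -1.07602534e-04,
        -5.40057515e-04],
       [ 1.77455118e-04,  2.66037810e-01, -9.63962578e-01,
        -1.42233904e-01],
       [ 0.00000000e+00,  0.00000000e+00,  0.00000000e+00,
         1.00000000e+00]])} 0.0187
```

View pics/top0.png

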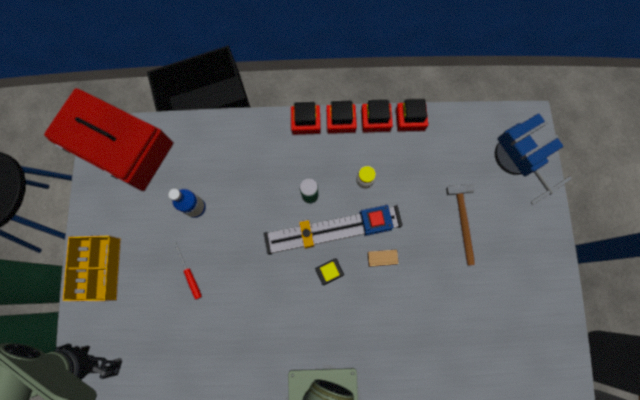

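View pics/scene0.png

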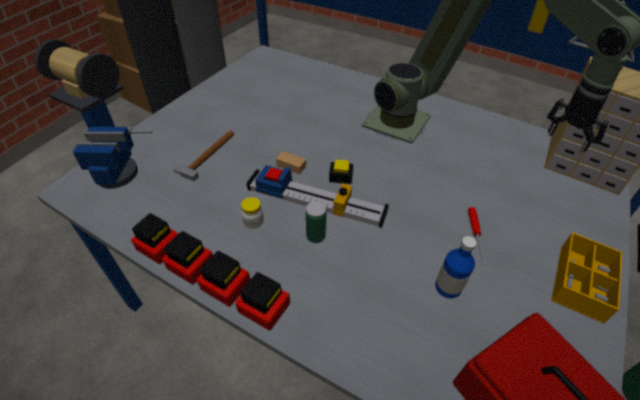

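The top view shows the rail from about (267,242) to (400,216), with the carriage at (377,219) and the stop at (307,234). Next I'll enlarge it for accurate pixel positions.

Run:
```python
import cv2
a=cv2.imread("pics/top0.png")[170:290,255:415]
cv2.imwrite("pics/topc.png",cv2.resize(a,None,fx=5,fy=5,interpolation=cv2.INTER_CUBIC))
```

```text
(no output)
```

View pics/topc.png

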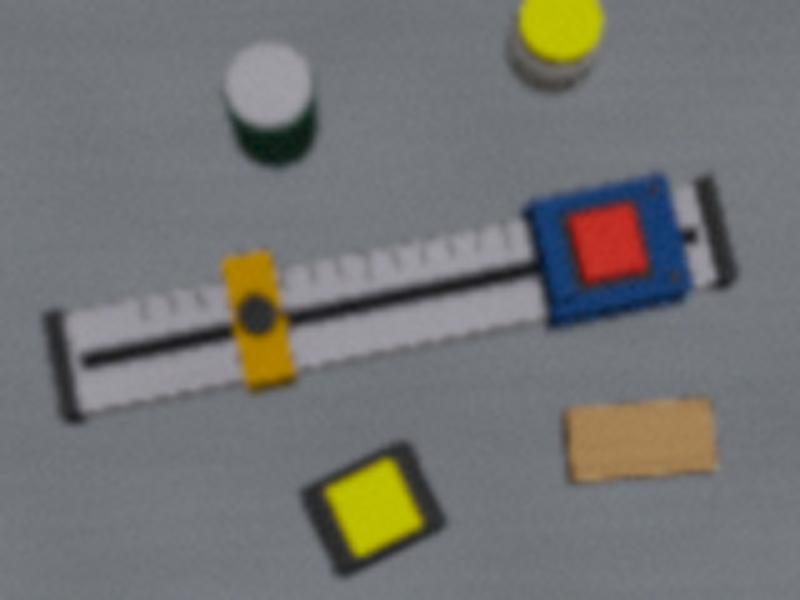

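The crop shows the rail's outer corners at (46,312), (68,422), (736,282) and (712,177). The button is centred near (608,243), the knob at (257,314), and the stop's right edge runs (271,250)–(295,380).

```bash
cat > h.py <<'E'
import numpy as np,cv2
from plant import robot
from scipy.spatial.transform import Rotation as R
def ray(name,uv,T=None):
    m=robot.camera_model(name); T=m["T"] if T is None else T
    K=np.array([[m["fx"],0,m["cx"]],[0,m["fy"],m["cy"]],[0,0,1]])
    p=cv2.undistortPoints(np.array([[uv]],float),K,np.array([m["k1"],0,0,0]))[0,0]
    return T[:3,3],T[:3,:3]@np.array([p[0],-p[1],-1])
def at(name,uv,z,T=None):
    o,d=ray(name,uv,T); return (o+d*(z-o[2])/d[2])[:2]
def wristT(s):
    T=np.eye(4);T[:3,:3]=R.from_quat(s["eef_rot"]).as_matrix();T[:3,3]=s["eef_pos"]
    return T@robot.camera_model("wrist")["T_tool_cam"]
E
python3 - <<'E'
from h import *
f=lambda u,v,z:at("top",((u+.5)/5-.5+255,(v+.5)/5-.5+170),z)
c=[f(u,v,.024) for u,v in((46,312),(68,422),(736,282),(712,177))]
L=(c[0]+c[1])/2;Rr=(c[2]+c[3])/2
print("rail",(L+Rr)/2,np.linalg.norm(L-Rr));x=(L-Rr)/np.linalg.norm(L-Rr);yaw=np.arctan2(x[1],x[0]);print("yaw",yaw)
b=f(608,243,.072);k=f(257,314,.076);st=(f(271,250,.064)+f(295,380,.064))/2
for n,p in(("btn",b),("knob",k),("stop",st)):
    d=p-(L+Rr)/2;print(n,p,d@x,d@[-x[1],x[0]])
for n,u,v,z in(("can",268,85,.115),("jar",560,25,.075),("bat",372,508,.058),("wood",642,440,.035)):
    p=f(u,v,z);d=p-(L+Rr)/2;print(n,p,d@x,d@[-x[1],x[0]])
M=R.from_quat(robot.state()["eef_rot"]).as_matrix();print(M)
p=np.r_[b,.13]-robot.state()["eef_pos"];print("tool shift",M.T@p*100)
E
```

```text
rail [ 0.52135632 -0.05046237] 0.43184116220428026
yaw 1.7417099253107535
btn [ 0.54341192 -0.18146337] -0.13284355891090313 0.0005467579619603639
knob [0.50653726 0.03351566] 0.08527491994627805 0.00031993724736163916
stop [0.50738249 0.01825844] 0.07009624040057771 0.002082014129872474
can [0.63861604 0.02201129] 0.05147385654013287 -0.1278777333441667
jar [ 0.68192651 -0.15989965] -0.13515296263360654 -0.13961725813319736
bat [ 0.38945881 -0.03183514] 0.040789321912398396 0.12680757236687895
wood [ 0.42582886 -0.20022941] -0.1313373257140813 0.11960839352177675
[[-9.44481567e-01  3.28563939e-01 -5.55272171e-04]
 [ 3.28564407e-01  9.44480342e-01 -1.52138537e-03]
 [ 2.45712809e-05 -1.61936311e-03 -9.99998689e-01]]
tool shift [-57.28715439 -56.72450528  10.14687083]
```

>>> jog_arm(
  rows=[
    [[-57, -57, 3, 0, 0, 1.065, 1], [-57, -57, 3, 0, 0, 1.065, 1], [-57, -57, 3, 0, 0, 1.065, 1], [-57, -57, 3, 0, 0, 1.065, 1], [-57, -57, 3, 0, 0, 1.065, 1], [-57, -57, 3, 0, 0, 1.065, 1], [-57, -57, 3, 0, 0, 1.065, 1], [-57, -57, 3, 0, 0, 1.065, 1], [-57, -57, 3, 0, 0, 1.065, 1], [-57, -57, 3, 0, 0, 1.065, 1], [-57, -57, 3, 0, 0, 1.065, 1], [-57, -57, 3, 0, 0, 1.065, 1]],
  ],
  newtons=60,
)

```text
clock: 1.3
eef_pos: [0.4504, 0.0013, 0.2088]
eef_rot: [0.644, 0.765, 0.0, -0.0]
ft_force: [1.1, 1.2, -0.4]
width: 0.0001
finger_force: 0.0
```

>>> jog_arm(
  rows=[
    [[-5, 1.5, 1, 0, 0, 0, 1], [-10, 3, 2, 0, 0, 0, 1], [-15, 4.5, 4, 0, 0, 0, 1], [-19.6, 6, 6, 0, 0, 0, 1], [-19.6, 6, 6, 0, 0, 0, 1], [-19.6, 6, 6, 0, 0, 0, 1], [-19.6, 6, 6, 0, 0, 0, 1]],
  ],
)

```text
clock: 2.0
eef_pos: [0.5419, -0.1787, 0.1489]
eef_rot: [0.644, 0.765, 0.0, -0.001]
ft_force: [-0.2, 0.2, 0.0]
width: -0.0001
finger_force: 0.0
```

Run:
```python
from h import *
s=robot.state();print(s["eef_pos"],s["eef_rot"],s["ft_force"])
im=robot.snapshot("wrist")[:,:,::-1]; cv2.imwrite("pics/w1.png",im)
np.save("w1.npy",wristT(s))
```

```text
[ 0.54189855 -0.17868553  0.14888365] [ 6.44154457e-01  7.64895010e-01  2.63058672e-05 -8.11962020e-04] [-0.23307487  0.22242815  0.03846577]
```

View pics/w1.png

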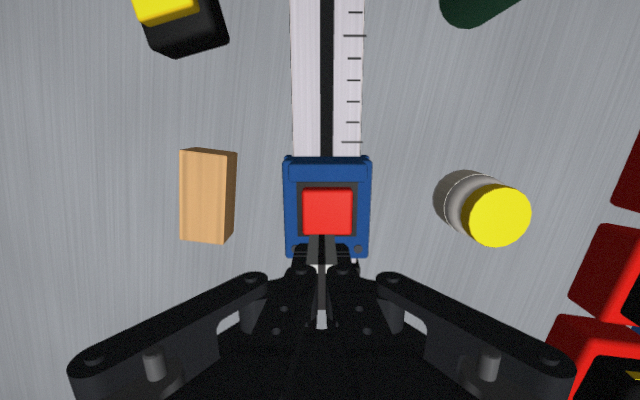

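The wrist view shows the button spanning columns 303–352, with its front edge at row 188. The wall lies ahead of it, and the rail edges run from (291,155)/(290,5) on the left to (361,155)/(367,5) on the right.

Run:
```python
from h import *
T=np.load("w1.npy");t=np.array([.5419,-.1787]);M=R.from_quat(robot.state()["eef_rot"]).as_matrix()
for n,u,v,z in(("btn front",327.5,188,.072),("btn L",303,212,.072),("btn R",353,212,.072),("wall front",327,156,.082),("railL",292,5,.024),("railR",367,5,.024),("railL2",291,150,.024),("railR2",362,150,.024)):
    p=at("wrist",(u,v),z,T);print(n,p,(M[:2,:2].T@(p-t)*1000).round(1))
```

```text
btn front [ 0.5445904  -0.16113639] [16.8  5.7]
btn L [ 0.52835888 -0.18441275] [ -3.3 -14.3]
btn R [ 0.56876891 -0.17738832] [-3.3 26.7]
wall front [ 0.53931904 -0.1350927 ] [43.4  4.9]
railL [ 0.4903232  -0.02165703] [163.5 -24. ]
railR [ 0.55237672 -0.01081956] [163.6  39. ]
railL2 [ 0.50709372 -0.14133948] [ 42.8 -27.9]
railR2 [ 0.57306269 -0.12986316] [42.8 39.1]
```

>>> jog_arm(
  rows=[
    [[0.5, 0.6, 2, 0, 0, 0, 1], [0.5, 0.6, 4.5, 0, 0, 0, 1], [0.5, 0.6, 6.5, 0, 0, 0, 1], [0.5, 0.6, 7.4, 0, 0, 0, 1], [0.5, 0.6, 7.8, 0, 0, 0, 1], [0.5, 0.6, 8.1, 0, 0, 0, 1], [0.5, 0.6, 8.3, 0, 0, 0, 1], [0.5, 0.6, 8.3, 0, 0, 0, 1]],
  ],
)

```text
clock: 2.85
eef_pos: [0.5477, -0.1734, 0.0674]
eef_rot: [0.644, 0.765, 0.0, 0.0]
ft_force: [-3.4, 1.9, 5.7]
width: 0.0
finger_force: 3.1
```

>>> jog_arm(
  rows=[
    [[0, 0, 0.2, 0, 0, 0, 1], [0, 0, 0.4, 0, 0, 0, 1], [0, 0, 0.5, 0, 0, 0, 1], [0, 0, 0.5, 0, 0, 0, 1]],
  ],
)

```text
clock: 3.25
eef_pos: [0.5478, -0.174, 0.0639]
eef_rot: [0.644, 0.765, 0.0, 0.001]
ft_force: [-4.8, 1.3, 14.0]
width: -0.0002
finger_force: 6.6
```

>>> jog_arm(
  rows=[
    [[0.4, 0, 0, 0, 0, 0, 1], [0.8, 0, 0, 0, 0, 0, 1], [1.2, 0, 0, 0, 0, 0, 1], [1.8, 0, 0, 0, 0, 0, 1], [2.5, 0, 0, 0, 0, 0, 1], [3.2, 0, 0, 0, 0, 0, 1], [4, 0, 0, 0, 0, 0, 1], [4.8, 0, 0, 0, 0, 0, 1], [5.6, 0, 0, 0, 0, 0, 1], [6.4, 0, 0, 0, 0, 0, 1], [7, 0, 0, 0, 0, 0, 1], [7, 0, 0, 0, 0, 0, 1]],
  ],
)

```text
clock: 4.45
eef_pos: [0.5358, -0.1046, 0.0639]
eef_rot: [0.644, 0.765, 0.0, 0.001]
ft_force: [-6.1, 1.5, 14.0]
width: -0.0003
finger_force: 7.1
```

Run:
```python
from h import *
s=robot.state();print(s["eef_pos"],s["eef_rot"],s["ft_force"])
im=robot.snapshot("wrist")[:,:,::-1]; cv2.imwrite("pics/w2.png",im)
np.save("w2.npy",wristT(s))
```

```text
[ 0.53584888 -0.10462705  0.06393523] [6.43785959e-01 7.65204736e-01 2.36143649e-04 1.13760591e-03] [-6.12509446  1.45274161 13.96122855]
```

View pics/w2.png

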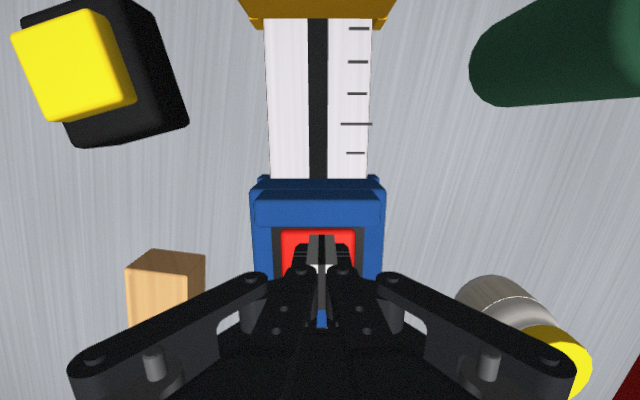

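The fingertip is on the button, which is down. The wall is ahead of it around row 225, and the stop face meets the rail at about row 18.

Run:
```python
from h import *
T=np.load("w2.npy");s=robot.state();t=s["eef_pos"][:2];M=R.from_quat(s["eef_rot"]).as_matrix()
for n,u,v,z in(("stop",318,18,.024),("wall back top",318,226,.082),("wall front top",318,198,.082),("btn front",300,229,.064),("railL",265,30,.024),("railR",371,30,.024)):
    print(n,(M[:2,:2].T@(at("wrist",(u,v),z,T)-t)*1000).round(1))
print((M[:2,:2].T@(np.array([.5074,.0183])-t)*1000).round(1))
```

```text
stop [125.6  -1.2]
wall back top [19.9 -0.9]
wall front top [33.6 -0.9]
btn front [ 11.4 -10.8]
railL [119.4 -32.1]
railR [119.5  29.6]
[126.  -7.]
```

>>> jog_arm(
  rows=[
    [[0.5, 0, 0, 0, 0, 0, 1], [1.2, 0, 0, 0, 0, 0, 1], [2, 0, 0, 0, 0, 0, 1], [2.8, 0, 0, 0, 0, 0, 1], [3.6, 0, 0, 0, 0, 0, 1], [4.4, 0, 0, 0, 0, 0, 1], [5.2, 0, 0, 0, 0, 0, 1], [6, 0, 0, 0, 0, 0, 1], [6.8, 0, 0, 0, 0, 0, 1], [7.5, 0, 0, 0, 0, 0, 1], [8, 0, 0, 0, 0, 0, 1], [8.4, 0, 0, 0, 0, 0, 1]],
  ],
)

```text
clock: 5.7
eef_pos: [0.5216, -0.0225, 0.0639]
eef_rot: [0.644, 0.765, -0.0, 0.001]
ft_force: [-6.1, -3.6, 14.9]
width: -0.0002
finger_force: 7.6
```

>>> jog_arm(
  rows=[
    [[0.3, 0, 0, 0, 0, 0, 1], [0.6, 0, 0, 0, 0, 0, 1], [0.9, 0, 0, 0, 0, 0, 1], [1.2, 0, 0, 0, 0, 0, 1], [1.2, 0, 0, 0, 0, 0, 1], [1.2, 0, 0, 0, 0, 0, 1]],
  ],
)

```text
clock: 6.3
eef_pos: [0.5208, -0.0114, 0.0639]
eef_rot: [0.644, 0.765, 0.0, 0.003]
ft_force: [-4.3, -5.1, 13.1]
width: -0.0001
finger_force: 6.5
```

>>> jog_arm(
  rows=[
    [[0.2, 0, 0, 0, 0, 0, 1], [0.4, 0, 0, 0, 0, 0, 1], [0.6, 0, 0, 0, 0, 0, 1], [0.8, 0, 0, 0, 0, 0, 1], [1.0, 0, 0, 0, 0, 0, 1], [1.0, 0, 0, 0, 0, 0, 1]],
  ],
)

```text
clock: 6.9
eef_pos: [0.5212, -0.0049, 0.064]
eef_rot: [0.642, 0.766, -0.0, 0.006]
ft_force: [1.0, -19.4, 8.7]
width: -0.0002
finger_force: 12.2
```

>>> jog_arm(
  rows=[
    [[-0.1, 0, 0, 0, 0, 0, 1], [-0.1, 0, -0.3, 0, 0, 0, 1], [-0.1, 0, -0.8, 0, 0, 0, 1], [-0.1, 0, -1.4, 0, 0, 0, 1], [-0.2, 0, -2, 0, 0, 0, 1], [-0.5, 0, -4, 0, 0, 0, 1], [-3, 0, -8, 0, 0, 0, 1], [-6, 0, -11, 0, 0, 0, 1], [-6, 0, -11, 0, 0, 0, 1], [-6, 0, -11, 0, 0, 0, 1]],
  ],
)

```text
clock: 7.9
eef_pos: [0.5284, -0.0597, 0.1721]
eef_rot: [0.645, 0.764, 0.001, 0.001]
ft_force: [0.1, 1.0, -0.6]
width: -0.0002
finger_force: 0.0
```

Run:
```python
from h import *
s=robot.state();print(s["eef_pos"],s["ft_force"])
im=robot.snapshot("wrist")[:,:,::-1]; cv2.imwrite("pics/w3.png",cv2.resize(im[20:260,180:500],None,fx=2.5,fy=2.5,interpolation=cv2.INTER_CUBIC))
```

```text
[ 0.52836159 -0.05969285  0.17214715] [ 0.14154099  0.95246394 -0.60152784]
```

View pics/w3.png

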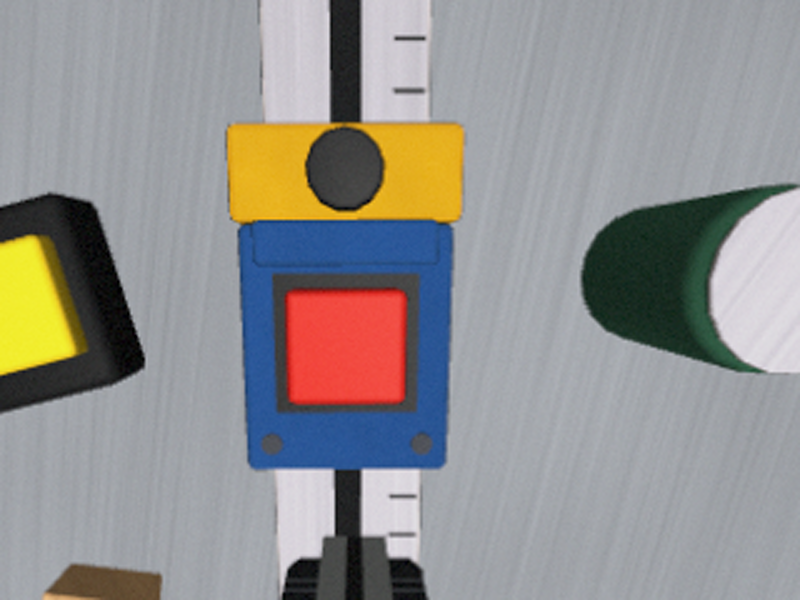

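The carriage sits flush against the yellow stop (contact line at row 220), the button at (347,347) is up, and the gripper is clear.

```bash
python3 -c "
from plant import robot
print(robot.sign_off())"
```

```text
the job is handed in; nothing more can be done
None
```

I pushed the carriage to the yellow end stop with the lock button held down, then let the button up and moved the arm clear; the job is handed in at about 8 s on the robot's clock, and the sign-off gave no verdict.

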